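# Kit the large power-supply parts into the assembly tray

## Task

Kit the tray for the next power-supply board: stand the large capacitor in the round cup, lay the large ring choke flat in the square pocket, and set the long heatsink, fins up, in the long trough, each resting fully down on its nest's floor. Set the parts down rather than dropping them, and leave the smaller capacitor, choke and heatsink where they are on the bench.

Things in the scene. Friction and masses are not known exactly. Their poses are not given: they have to be found in the camera images.
- tray: Flat black kit tray, fixed to the bench, 122 mm (its x) by 306 mm (its y), rim 12 mm high. It carries three blue nests side by side along its y axis. Origin: centre of its underside; x is its short side, y its long side.
- round_cup: Shallow round blue nest, 60 mm outside and 52 mm inside diameter. Fixed to the tray, underside 5 mm above the bench; it may be in the left, middle or right bay of the tray, 100 mm between bays; its x, y axes are parallel to the tray's. Inner floor 3 mm above its origin, rim 11 mm above its origin (16 mm above the bench), walls 4 mm. Origin: centre of its underside; z up.
- square_pocket: Shallow square blue nest, 78 x 78 mm outside, 70 x 70 mm inside. Fixed to the tray, underside 5 mm above the bench; it may be in the left, middle or right bay of the tray, 100 mm between bays; its x, y axes are parallel to the tray's. Inner floor 3 mm above its origin, rim 11 mm above its origin (16 mm above the bench), walls 4 mm. Origin: centre of its underside; z up.
- long_trough: Shallow oblong blue nest, 100 mm (x) by 56 mm (y) outside, 92 x 48 mm inside. Fixed to the tray, underside 5 mm above the bench; it may be in the left, middle or right bay of the tray, 100 mm between bays; its x, y axes are parallel to the tray's. Inner floor 3 mm above its origin, rim 11 mm above its origin (16 mm above the bench), walls 4 mm. Origin: centre of its underside; z up.
- large_capacitor: The larger of two black can capacitors with an aluminium top: upright cylinder, 35 mm diameter, 50 mm tall, 50 to 100 g. Origin: centre of its underside; z up. Starts upright at any of six places in a loose row across the bench, in front of the tray, with at least 90 mm between neighbouring centres; its yaw varies.
- large_choke: The larger of two ring chokes (copper wire wound on a dark ring core), lying flat: 54 mm outside diameter, 24 mm hole, 28 mm tall, 110 to 225 g; grip it across the outside. Origin: centre of its underside; z up. Starts upright at any of six places in a loose row across the bench, in front of the tray, with at least 90 mm between neighbouring centres; its yaw varies.
- long_heatsink: The longer of two bare aluminium heatsinks: 76 mm (x) by 32 mm (y), 30 mm tall, five upright fins running along x, the outermost flush with the long sides; 75 to 155 g; grip it across the 32 mm width. Origin: centre of its underside; z up. Starts upright at any of six places in a loose row across the bench, in front of the tray, with at least 90 mm between neighbouring centres; its yaw varies.
- small_capacitor: Look-alike: the same kind of black can, but 22 mm diameter and 30 mm tall. Must stay where it lies. Origin: centre of its underside; z up. Starts upright at any of six places in a loose row across the bench, in front of the tray, with at least 90 mm between neighbouring centres; its yaw varies.
- small_choke: Look-alike: the same kind of wound ring, but 34 mm outside diameter and 18 mm tall. Must stay where it lies. Origin: centre of its underside; z up. Starts upright at any of six places in a loose row across the bench, in front of the tray, with at least 90 mm between neighbouring centres; its yaw varies.
- short_heatsink: Look-alike: the same kind of finned aluminium heatsink with four fins, but 42 mm (x) by 24 mm (y) and 22 mm tall. Must stay where it lies. Origin: centre of its underside; z up. Starts upright at any of six places in a loose row across the bench, in front of the tray, with at least 90 mm between neighbouring centres; its yaw varies.
Not all that is in view belongs to the job. Leave any purple look-alike of the long_heatsink alone.

How it is judged:
By the outcome, as a careful person would: the job done as asked, in the order asked, and still so for the second after the job is handed in, with the robot touching nothing.
It also fails if it takes over 80 s, if anything falls off the work surface, if the arm or the gripper's body presses on something with over 40 N, if the wrist force passes 120 N, or if a joint passes its speed limit or range.

## Robot

A 6-joint arm with a two-finger parallel gripper is mounted at the origin on the work surface. World frame = base frame: x ahead of the robot, y to its left, z up, the work surface at z = 0. Lengths are in mm, angles in degrees, forces in N, time in s.
With the tool pointing down it reaches from about 350 to 850 mm from the base axis. Payload 8.1 kg.
Tool frame: the origin (TCP) lies on the mounting face of the last link; the fingertips stand 173 mm ahead of it and the grasp point (between the pads) lies 155 mm ahead of it; z points along the fingers, y is the direction in which the jaws open and shut (so a half turn about z gives the same grasp; the last joint's range is limited). The gripper opens to 85 mm and grips with 20 to 120 N. Pads are 22 mm wide; open, the fingers measure 114 mm over their backs; the gripper's body (76 mm by 85 mm) begins 54 mm behind the grasp point. The pads swing forward as they close: fully open they stand 13 mm farther back than shut.
Start: joints at [-70.669, 7.471, 85.268, -0, 87.261, -4.893], TCP at [246.21, -547.163, 404.692] pointing down, gripper open.
Joint ranges: [-169.43, 169.43], [-51.17, 129.36], [1.28, 143.12], [-76.62, 256.62], [0, 156.53], [-152.29, 152.29]. Speed limits (degrees/s): [136.94, 136.94, 159.86, 180, 180, 180].

## Interface

Orientations are given as [roll, pitch, yaw] about the fixed x, y, z axes, in that order (R = Rz(yaw) Ry(pitch) Rx(roll)).
In Python, from bench import * gives the robot as it stands.
- The arm moves only by the tool arm_command, never from a script. Its argument "plan" is a list of rows, each an object of numbers: "jaw": the closure, from 0 (fully open) to 1 (shut); "dx", "dy", "dz": the shift along the tool's x, y, z in mm; "wx", "wy", "wz": the turn, a rotation vector about the tool's x, y, z in rad. A call has 1 to 12 rows; each row is the pose to reach, as a shift and turn from the pose commanded when the call began, along the tool's axes at that moment; what a row does not reach only later rows make up. A row lasts 1/10 s, in which the tool goes at most 50 mm and 8.59 degrees, less where a joint would pass 70% of its speed; a pose out of reach is approached as far as the arm can. A call with a gripper value outside its range is refused whole. The fingers move at their own pace and stop on an object; "squeeze" is the grip in N (left out, the last holds). Time passes only in rows, so rows that repeat a pose let the fingers close. It gives the time, the measured TCP pose, the force and the opening at its end, in the units of the state.
- sense(): the state, without advancing time (a new reading comes with each control period).
- snapshot(name): name is "scene" or "side" or "wrist"; returns a dict with "pixels" (480x640x3 uint8, red, green, blue), "fx", "fy", "cx", "cy" (pixels), "extrinsics" (4x4, takes a point from camera to world coordinates). Camera axes: x right, y up, looking along -z (the intrinsics and any distortion apply to the point x, -y, -z); pixel columns grow to the right and rows downward; lengths in mm; the calibration is good to about 2 mm. A picture is of the moment at which its call begins. There is no depth.
- hand_in(): hands the job in, once; it reports no verdict.
Trained networks look in the newest picture that a camera, given by its name, has taken for a name from the list of things; names that differ only in an ending like _2 or _b are one class to them, and where a whole thing is asked for, a point or a joint stands for the part that bears it (a point fixed in the world has none). Each returns a list of dicts, best first, with "score" (0 to 1); they miss things now and then, are a little off and sometimes report something else, mostly with a low value. They report only what shows in the picture. A call takes as long as a camera call. They do not tell look-alikes from the thing itself.
- recognise(camera, target): "box" ([left, top, width, height] in pixels, round what is visible of it).
- pinpoint(camera, target): "pixel" ([column, row] in pixels: a listed point, or the origin of a listed thing).
The state is a dict: "time": time; "joint_pos": joint angles; "qd": joint speeds; "joint_efforts": joint torques, N m; "tool_pos": TCP position; "tcp_rot": TCP orientation; "ft_force": force on the tool from outside, world axes, zero at the start; "wrist_torque": the same for the moment, N m; "finger_gap": finger opening in mm.
Only numpy, scipy, OpenCV 4.12 (cv2) and the standard library are available. Lean on these libraries where they do the work, as an engineer would, in place of code of your own. Each camera call takes 0.05 s, during which the arm holds its last target.

## Working session

There is one attempt and no reset: what is moved stays moved. The work goes in short steps, Python scripts to look and compute and a tool call to move; the robot and the scene stay as the last step left them, time stands still between calls to the robot, and variables do not carry over. Pictures are saved under pics/ and viewed, and the job is handed in when it is done.

Besides the shell and the picture viewer there is one more tool, called after ">>>" by a JSON object that holds its "fn" and its "kwargs", one argument or row to a line. arm_command: Moves the arm, as the interface text tells. Its arguments: {"type":"object","properties":{"plan":{"type":"array"},"squeeze":{"type":"number"}},"required":["plan"]}

```bash
mkdir -p pics; ls; cat > h.py <<'E'
from bench import *
import numpy as np, cv2
from scipy.spatial.transform import Rotation as R
def save(s,n): cv2.imwrite('pics/'+n,cv2.cvtColor(np.asarray(s['pixels']),cv2.COLOR_RGB2BGR))
def ray(s,px,z):
    E=np.array(s['extrinsics']);d=np.array([(px[0]-s['cx'])/s['fx'],-(px[1]-s['cy'])/s['fy'],-1.])
    d=E[:3,:3]@d;o=E[:3,3];return o+d*(z-o[2])/d[2]
def proj(s,p):
    E=np.linalg.inv(np.array(s['extrinsics']));q=E[:3,:3]@np.array(p)+E[:3,3]
    return [s['cx']+s['fx']*q[0]/-q[2], s['cy']-s['fy']*q[1]/-q[2]]
E
python3 - <<'E'
from h import *
print(sense())
for n in ['scene','side','wrist']:
    s=snapshot(n);save(s,n+'0.png');print(n,s.keys(),s['fx'],s['cx'],s['cy'],np.array(s['extrinsics']).round(3).tolist())
    for t in ['large_capacitor','large_choke','long_heatsink','round_cup','square_pocket','long_trough','tray']:
        z={'tray':0,'round_cup':5,'square_pocket':5,'long_trough':5}.get(t,0)
        for d in pinpoint(n,t)[:4]:
            print(t,round(d['score'],2),np.round(d['pixel'],1),ray(s,d['pixel'],z).round(1)[:2])
print(sense()['time'])
E
```

```text
pics
{'time': 0.0, 'joint_pos': array([-7.06692565e+01,  7.51685879e+00,  8.53292802e+01, -2.89078240e-04,
        8.72611644e+01, -4.89355687e+00]), 'qd': array([-0.12014801, -0.02848742, -0.05311439,  0.02314158,  0.08473439,
        0.01439051]), 'joint_efforts': array([-3.02153899e-05, -5.69407117e+01, -5.00548875e+01, -2.35037869e-04,
        1.49517646e-02,  2.41854877e-05]), 'tool_pos': array([ 246.12569346, -546.94739546,  403.62586521]), 'tcp_rot': array([-1.79893063e+02, -8.86582994e-03,  2.42243062e+01]), 'ft_force': array([-0.40032675, -0.57725293, -0.56883411]), 'wrist_torque': array([0.00820581, 0.00344145, 0.01128095]), 'finger_gap': 85.64202266095657}
scene dict_keys(['pixels', 'fx', 'fy', 'cx', 'cy', 'extrinsics']) 592.4451510766712 319.309451272739 253.75720351199863 [[0.628, -0.679, 0.38, 924.749], [0.778, 0.543, -0.316, -291.434], [0.008, 0.494, 0.869, 968.092], [0.0, 0.0, 0.0, 1.0]]
large_capacitor 0.86 [135.  342.9] [ 440.7 -299.6]
large_capacitor 0.61 [393.1 288.2] [641.8 119.9]
large_choke 0.85 [308.4 238.9] [463.4  64.4]
long_heatsink 0.94 [355.9 140.4] [335.
[... 524 characters left out ...]
arge_capacitor 0.73 [283.9 421.4] [ 444.3 -303.5]
large_choke 0.82 [293.9 240.9] [472.4  64.3]
long_heatsink 0.78 [283.1 167.9] [456.4 293.2]
long_heatsink 0.73 [232.7 168.2] [343.  298.8]
long_heatsink 0.66 [280.2 136.9] [452.  412.5]
round_cup 0.88 [380.  213.3] [651.7 127. ]
square_pocket 0.63 [406.8 289.3] [670.4 -72.8]
square_pocket 0.31 [294.1 293.5] [468.1 -69.7]
long_trough 0.89 [409.1 292.9] [673.  -81.1]
tray 0.53 [289.8 201.5] [468.  179.6]
wrist dict_keys(['pixels', 'fx', 'fy', 'cx', 'cy', 'extrinsics']) 336.18607119628143 322.27686970177893 245.277939905079 [[0.41, 0.869, 0.277, 317.066], [-0.912, 0.391, 0.125, -516.016], [-0.0, -0.304, 0.953, 375.241], [0.0, 0.0, 0.0, 1.0]]
1.2
```

View pics/scene0.png

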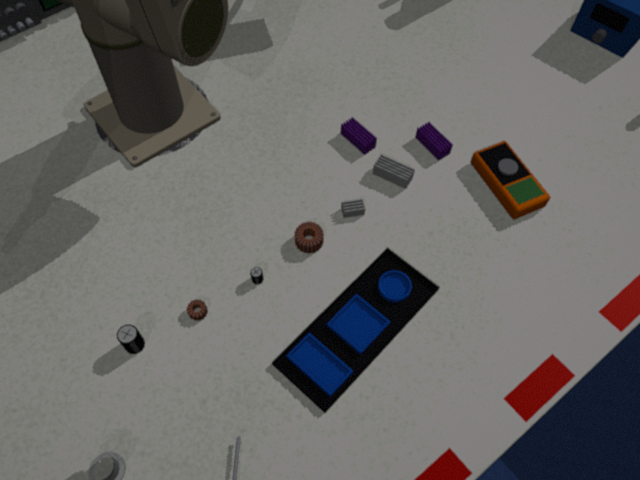

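View pics/side0.png

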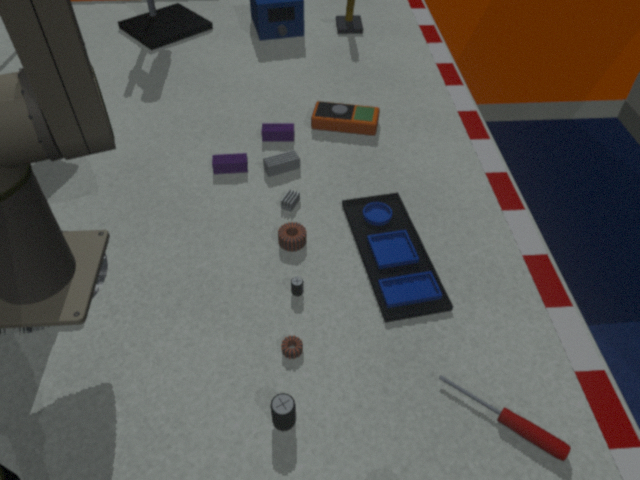

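View pics/wrist0.png

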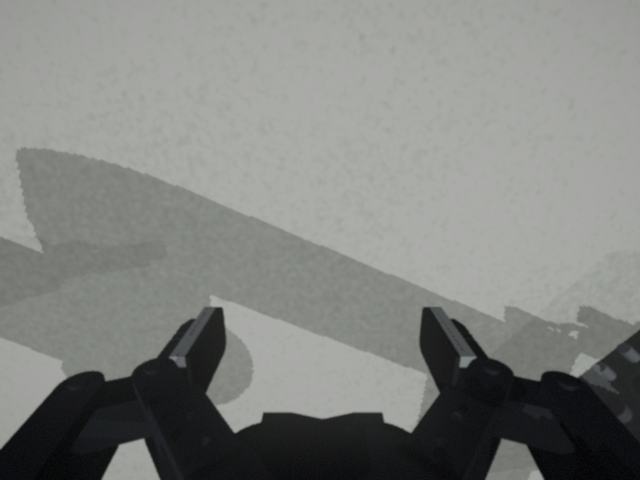

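Scene picture: large capacitor (131,339), small choke (197,309), small capacitor (257,275), large choke (309,237), short heatsink (353,208), long heatsink (394,171), purple decoys (358,135) and (433,140). In the tray, the cup is at (395,288), the pocket at (358,323) and the trough at (318,365). The larger of each pair fits the description. Next I'll check them in an enlarged crop and fit their silhouettes.

```bash
cat > fit.py <<'E'
from h import *
from scipy.optimize import minimize
def cyl(r,h,z0=0): 
    a=np.linspace(0,2*np.pi,40,endpoint=False);return np.array([[r*np.cos(t),r*np.sin(t),z] for t in a for z in(z0,z0+h)])
def box(a,b,h,z0=0): return np.array([[x,y,z] for x in(-a/2,a/2) for y in(-b/2,b/2) for z in(z0,z0+h)])
def hull(s,P,p,S=8,off=(0,0)):
    c,sn=np.cos(p[2]),np.sin(p[2]);W=P@np.array([[c,sn,0],[-sn,c,0],[0,0,1]])+[p[0],p[1],0]
    q=np.array([proj(s,w) for w in W]);return cv2.convexHull(((q+0.5-np.array(off))*S).astype(np.float32)) 
def grab(s,px,P,p0,hw=34,S=8,name=None,yaw=True,mask=None):
    im=cv2.cvtColor(np.asarray(s['pixels']),cv2.COLOR_RGB2BGR);x0,y0=int(px[0])-hw,int(px[1])-hw
    x0=max(x0,0);y0=max(y0,0)
    if mask is None:
        m=np.full(im.shape[:2],cv2.GC_BGD,np.uint8);k=np.zeros_like(m)
        cv2.fillConvexPoly(k,(hull(s,P,p0,1)).astype(int),1)
        m[cv2.dilate(k,np.ones((15,15)))>0]=cv2.GC_PR_BGD;m[k>0]=cv2.GC_PR_FGD;m[cv2.erode(k,np.ones((7,7)))>0]=cv2.GC_FGD
        b=np.zeros((1,65));f=np.zeros((1,65));cv2.grabCut(im,m,None,b,f,6,cv2.GC_INIT_WITH_MASK);mask=((m==1)|(m==3)).astype(np.uint8)
    M=cv2.resize(mask[y0:y0+2*hw,x0:x0+2*hw].astype(np.float32),None,fx=S,fy=S,interpolation=cv2.INTER_LINEAR)>.5
    def cost(v):
        k=np.zeros(M.shape,np.uint8);cv2.fillConvexPoly(k,np.round(hull(s,P,(v[0],v[1],v[2]/20 if yaw else 0),S,(x0,y0))).astype(int),1)
        k=k>0;return 1-(k&M).sum()/max(1,(k|M).sum())
    best=None
    for dy in ([0,-.25,.25] if yaw else [0]):
        v0=[p0[0],p0[1],(p0[2]+dy)*20]
        sim=np.array([v0]+[[v0[0]+6,v0[1],v0[2]],[v0[0],v0[1]+6,v0[2]],[v0[0],v0[1],v0[2]+4]])
        r=minimize(cost,v0,method='Nelder-Mead',options=dict(initial_simplex=sim,xatol=.05,fatol=1e-4))
        if best is None or r.fun<best.fun: best=r
    v=best.x;p=(v[0],v[1],v[2]/20)
    if name:
        c=cv2.resize(im[y0:y0+2*hw,x0:x0+2*hw],None,fx=S,fy=S,interpolation=cv2.INTER_CUBIC)
        h=hull(s,P,p,S,(x0,y0)).astype(int)
        cv2.polylines(c,[h],True,(0,255,0),1)
        cs,_=cv2.findContours(M.astype(np.uint8),0,2);cv2.drawContours(c,cs,-1,(0,0,255),1)
        cv2.imwrite('pics/'+name,c)
    return np.round([v[0],v[1],np.degrees(v[2]/20) if yaw else 0],1),round(best.fun,3)
E
cat > r1.py <<'E'
from fit import *
S={n:snapshot(n) for n in('scene','side')}
import pickle;pickle.dump({k:{a:np.asarray(b) for a,b in v.items()} for k,v in S.items()},open('s0.pkl','wb'))
from numpy import radians as r
obj={'cap':(cyl(17.5,50),(443,-302,0),0),'choke':(cyl(27,28),(468,64,0),0),'hs':(box(76,32,30),(454,292,r(15)),1),
'cup':(cyl(30,11,5),(649,124,0),0),'pocket':(box(78,78,11,5),(658,23,r(6)),1),'trough':(box(100,56,11,5),(671,-80,r(6)),1),
'scap':(cyl(11,30),(460,-65,0),0),'schoke':(cyl(17,18),(460,-180,0),0),'shs':(box(42,24,22),(468,180,r(40)),1)}
for n,s in S.items():
    for k,(P,p0,y) in obj.items():
        if k=='schoke': print(n, proj(s,(460,-180,0)))
        mask=None
        if k in('cup','pocket','trough'):
            a=cv2.cvtColor(np.asarray(s['pixels']),cv2.COLOR_RGB2HSV);mask=cv2.inRange(a,(100,120,40),(130,255,255))//255
            h=np.zeros_like(mask);cv2.fillConvexPoly(h,hull(s,P,p0,1).astype(int),1);h=cv2.dilate(h,np.ones((13,13)));mask=mask*h
            _,l,st,_=cv2.connectedComponentsWithStats(mask);mask=(l==1+np.argmax(st[1:,4])).astype(np.uint8)
        print(n,k,*grab(s,proj(s,(p0[0],p0[1],15)),P,p0,hw=48,name=f'{n}_{k}.png',yaw=bool(y),mask=mask))
E
time python3 r1.py
python3 - <<'E'
import cv2,numpy as np
for n in('scene','side'):
    t=[cv2.resize(cv2.imread(f'pics/{n}_{k}.png'),(266,266)) for k in('cap','choke','hs','cup','pocket','trough')]
    cv2.imwrite(f'pics/fit_{n}.png',np.vstack([np.hstack(t[:3]),np.hstack(t[3:])]))
E
```

```text
scene cap [ 442.2 -301.4    0. ] 0.033
scene choke [467.1  62.6   0. ] 0.039
scene hs [452.4 290.   21. ] 0.061
scene cup [641.6 121.5   0. ] 0.031
scene pocket [655.8  22.4   8.4] 0.018
scene trough [670.8 -76.9   8.5] 0.02
scene scap [470.8 -62.5   0. ] 0.12
scene [np.float64(199.4558255074313), np.float64(311.18380902205496)]
scene schoke [ 458.9 -182.7    0. ] 0.051
scene shs [467.2 170.7  61.9] 0.054
side cap [ 444.  -300.5    0. ] 0.038
side choke [468.3  64.7   0. ] 0.044
side hs [452.2 291.7  19.5] 0.064
side cup [644.4 123.1   0. ] 0.05
side pocket [659.4  23.7   8.2] 0.034
side trough [674.  -74.8   8.1] 0.036
side scap [466.8 -67.9   0. ] 0.452
side [np.float64(291.72269402834337), np.float64(348.785979418004)]
side schoke [ 460.5 -181.7    0. ] 0.058
side shs [468.2 171.6  62.1] 0.104
real	0m19.975s
user	0m18.071s
sys	0m2.175s
```

View pics/fit_scene.png

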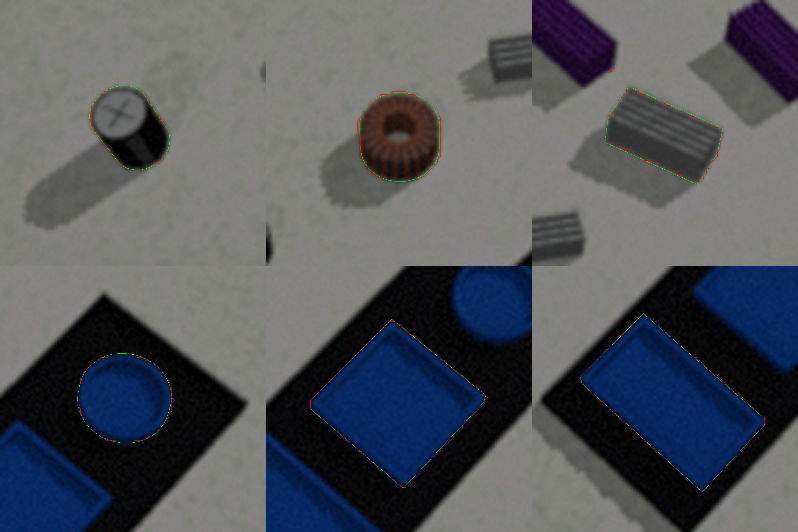

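View pics/fit_side.png

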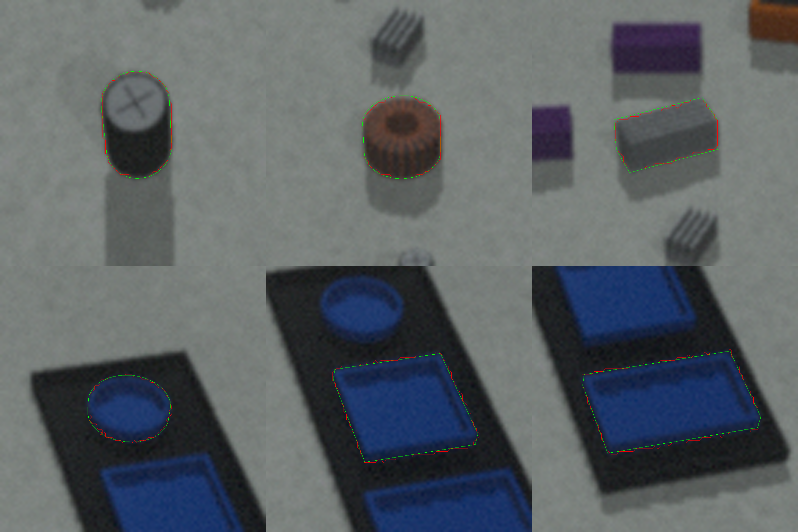

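```bash
cat > go.py <<'E'
from h import *
import sys
def go(X,Y,Z,yaw):
    s=sense();p=np.array(s['tool_pos']);M=R.from_euler('xyz',s['tcp_rot'],degrees=True).as_matrix()
    d=M.T@(np.array([X,Y,Z])-p);T=R.from_euler('xyz',[180,0,yaw],degrees=True).as_matrix()
    print('t',round(s['time'],2),'tcp',p.round(1),np.round(s['tcp_rot'],2),'F',np.round(s['ft_force'],1),'gap',round(s['finger_gap'],1))
    print('d',d.round(1),'rot',R.from_matrix(M.T@T).as_rotvec().round(4),'world',(np.array([X,Y,Z])-p).round(1))
if __name__=='__main__': go(*map(float,sys.argv[1:]))
E
python3 go.py 443 -301 260 8.4
```

```text
t 1.3 tcp [ 246.2 -547.2  404.7] [180.    -0.    24.23] F [-0.3  0.6 -0.7] gap 85.1
d [ 280.5 -143.7  144.7] rot [ 0.     -0.      0.2762] world [ 196.8  246.2 -144.7]
```

>>> {"fn": "arm_command", "kwargs": {
  "plan": [
    {"dx": 40,"dy": -20.5,"dz": 15,"wz": 0.1,"jaw": 0.2},
    {"dx": 80,"dy": -41,"dz": 30,"wz": 0.2,"jaw": 0.3},
    {"dx": 120,"dy": -61.5,"dz": 50,"wz": 0.276,"jaw": 0.3},
    {"dx": 160,"dy": -82,"dz": 70,"wz": 0.276,"jaw": 0.3},
    {"dx": 200,"dy": -102.5,"dz": 90,"wz": 0.276,"jaw": 0.3},
    {"dx": 240,"dy": -123,"dz": 115,"wz": 0.276,"jaw": 0.3},
    {"dx": 265,"dy": -135.5,"dz": 132,"wz": 0.276,"jaw": 0.3},
    {"dx": 280.5,"dy": -143.7,"dz": 144.7,"wz": 0.276,"jaw": 0.3},
    {"dx": 280.5,"dy": -143.7,"dz": 144.7,"wz": 0.276,"jaw": 0.3},
    {"dx": 280.5,"dy": -143.7,"dz": 144.7,"wz": 0.276,"jaw": 0.3}
  ]
}}

```text
invalid input
```

```bash
python3 go.py 443 -301 192 8.4
python3 - <<'E'
from h import *
t=[]
for n in('side','wrist'):
    s=snapshot(n);im=cv2.cvtColor(np.asarray(s['pixels']),cv2.COLOR_RGB2BGR)
    if n=='side':
        im=cv2.resize(im[280:480,180:400],None,fx=2.4,fy=2.4)
    t.append(cv2.resize(im,(int(im.shape[1]*300/im.shape[0]),300)))
    print(n,proj(s,(443,-301,50)))
cv2.imwrite('pics/a1.png',np.hstack(t))
E
```

```text
t 1.3 tcp [ 246.2 -547.2  404.7] [180.    -0.    24.23] F [-0.3  0.6 -0.7] gap 85.1
d [ 280.5 -143.7  212.7] rot [ 0.     -0.      0.2762] world [ 196.8  246.2 -212.7]
side [np.float64(281.5747120465203), np.float64(403.9550211939378)]
wrist [np.float64(126.5951331681971), np.float64(-150.65721417669914)]
```

View pics/a1.png

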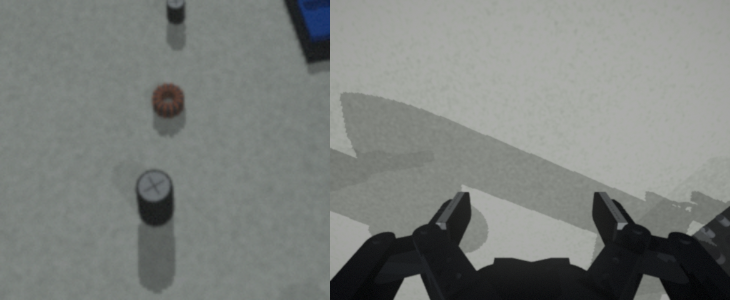

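The pictures show the arm hasn't moved, because the call was refused. I'll retry with every key given in each row.

>>> {"fn": "arm_command", "kwargs": {
  "plan": [
    {"jaw": 0.2,"dx": 40,"dy": -20.5,"dz": 15,"wx": 0,"wy": 0,"wz": 0.1},
    {"jaw": 0.3,"dx": 80,"dy": -41,"dz": 30,"wx": 0,"wy": 0,"wz": 0.2},
    {"jaw": 0.3,"dx": 120,"dy": -61.5,"dz": 50,"wx": 0,"wy": 0,"wz": 0.276},
    {"jaw": 0.3,"dx": 160,"dy": -82,"dz": 70,"wx": 0,"wy": 0,"wz": 0.276},
    {"jaw": 0.3,"dx": 200,"dy": -102.5,"dz": 90,"wx": 0,"wy": 0,"wz": 0.276},
    {"jaw": 0.3,"dx": 240,"dy": -123,"dz": 115,"wx": 0,"wy": 0,"wz": 0.276},
    {"jaw": 0.3,"dx": 265,"dy": -135.5,"dz": 132,"wx": 0,"wy": 0,"wz": 0.276},
    {"jaw": 0.3,"dx": 280.5,"dy": -143.7,"dz": 144.7,"wx": 0,"wy": 0,"wz": 0.276},
    {"jaw": 0.3,"dx": 280.5,"dy": -143.7,"dz": 144.7,"wx": 0,"wy": 0,"wz": 0.276}
  ],
  "squeeze": 40
}}

```text
time: 2.3
tool_pos: [443.5, -298.5, 257.7]
tcp_rot: [-179.8, 0.1, 8.6]
ft_force: [-1.4, 0.4, -0.7]
finger_gap: 59.7
```

```bash
cat > look.py <<'E'
from h import *
import sys
# look.py out x y z : crops around point in scene & side, plus wrist
out=sys.argv[1];P=list(map(float,sys.argv[2:5]));t=[]
for n in('scene','side','wrist'):
    s=snapshot(n);im=cv2.cvtColor(np.asarray(s['pixels']),cv2.COLOR_RGB2BGR);u,v=map(int,proj(s,P))
    if n!='wrist':
        im=im[max(0,v-60):v+60,max(0,u-52):u+52]
    t.append(cv2.resize(im,(int(im.shape[1]*300/im.shape[0]),300),interpolation=cv2.INTER_CUBIC))
o=np.hstack(t);o=cv2.resize(o,None,fx=min(1,800/o.shape[1]),fy=min(1,800/o.shape[1]));cv2.imwrite('pics/'+out,o)
E
python3 go.py 443 -301 192 8.4; python3 look.py a2.png 443 -301 60
```

```text
t 2.3 tcp [ 443.5 -298.5  257.7] [-1.7981e+02  1.3000e-01  8.5900e+00] F [-1.4  0.4 -0.7] gap 59.7
d [-0.7  2.6 65.7] rot [-0.0034  0.0023  0.0032] world [ -0.5  -2.5 -65.7]
```

View pics/a2.png

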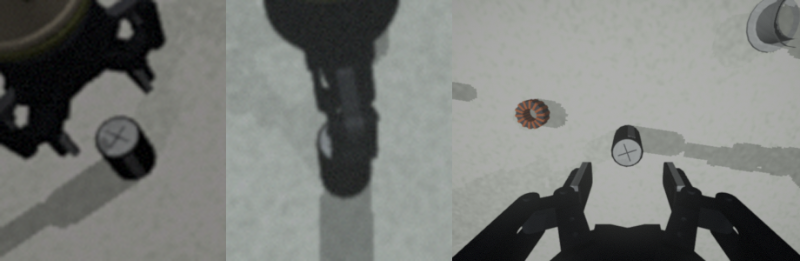

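The wrist view shows the large capacitor centred between the pads, about (627,145) in the composite, and clear of both fingers. I'll descend and grip.

>>> {"fn": "arm_command", "kwargs": {
  "plan": [
    {"jaw": 0.3,"dx": 0,"dy": 0,"dz": 30,"wx": 0,"wy": 0,"wz": 0},
    {"jaw": 0.3,"dx": 0,"dy": 0,"dz": 55,"wx": 0,"wy": 0,"wz": 0},
    {"jaw": 0.3,"dx": 0,"dy": 0,"dz": 68,"wx": 0,"wy": 0,"wz": 0},
    {"jaw": 0.35,"dx": 0,"dy": 0,"dz": 68,"wx": 0,"wy": 0,"wz": 0},
    {"jaw": 1,"dx": 0,"dy": 0,"dz": 68,"wx": 0,"wy": 0,"wz": 0},
    {"jaw": 1,"dx": 0,"dy": 0,"dz": 68,"wx": 0,"wy": 0,"wz": 0},
    {"jaw": 1,"dx": 0,"dy": 0,"dz": 68,"wx": 0,"wy": 0,"wz": 0},
    {"jaw": 1,"dx": 0,"dy": 0,"dz": 68,"wx": 0,"wy": 0,"wz": 0}
  ]
}}

```text
time: 3.25
tool_pos: [443.8, -301.8, 193.8]
tcp_rot: [179.9, -0.1, 8.4]
ft_force: [-1.2, -0.6, 6.8]
finger_gap: 33.9
```

```bash
python3 go.py 643 122 260 8.4; python3 look.py a3.png 443 -301 40
```

```text
t 3.25 tcp [ 443.8 -301.8  193.8] [ 1.7986e+02 -1.1000e-01  8.4100e+00] F [-1.2 -0.6  6.8] gap 33.9
d [ 259.2 -389.9  -66.7] rot [ 0.0025 -0.0019  0.0002] world [199.2 423.8  66.2]
```

View pics/a3.png

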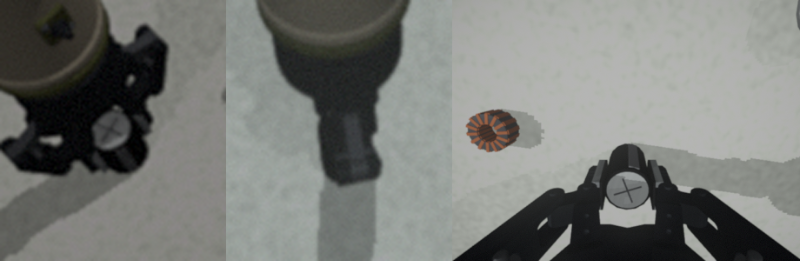

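>>> {"fn": "arm_command", "kwargs": {
  "plan": [
    {"jaw": 1,"dx": 0,"dy": 0,"dz": -20,"wx": 0,"wy": 0,"wz": 0},
    {"jaw": 1,"dx": 5,"dy": -8,"dz": -50,"wx": 0,"wy": 0,"wz": 0},
    {"jaw": 1,"dx": 25,"dy": -38,"dz": -70,"wx": 0,"wy": 0,"wz": 0},
    {"jaw": 1,"dx": 50,"dy": -76,"dz": -70,"wx": 0,"wy": 0,"wz": 0},
    {"jaw": 1,"dx": 75,"dy": -114,"dz": -70,"wx": 0,"wy": 0,"wz": 0},
    {"jaw": 1,"dx": 100,"dy": -152,"dz": -70,"wx": 0,"wy": 0,"wz": 0},
    {"jaw": 1,"dx": 125,"dy": -190,"dz": -70,"wx": 0,"wy": 0,"wz": 0},
    {"jaw": 1,"dx": 150,"dy": -228,"dz": -70,"wx": 0,"wy": 0,"wz": 0},
    {"jaw": 1,"dx": 175,"dy": -266,"dz": -70,"wx": 0,"wy": 0,"wz": 0},
    {"jaw": 1,"dx": 200,"dy": -304,"dz": -70,"wx": 0,"wy": 0,"wz": 0},
    {"jaw": 1,"dx": 225,"dy": -342,"dz": -70,"wx": 0,"wy": 0,"wz": 0},
    {"jaw": 1,"dx": 245,"dy": -371,"dz": -70,"wx": 0,"wy": 0,"wz": 0}
  ]
}}

```text
time: 4.6
tool_pos: [631.7, 104.6, 262.4]
tcp_rot: [-180.0, -0.0, 8.5]
ft_force: [0.6, -0.3, -0.3]
finger_gap: 34.3
```

```bash
python3 go.py 643 122 262 8.4
```

```text
t 4.6 tcp [631.7 104.6 262.4] [-1.7998e+02 -4.0000e-02  8.4900e+00] F [ 0.6 -0.3 -0.3] gap 34.3
d [ 13.7 -15.5   0.4] rot [-0.0004 -0.0007  0.0016] world [11.3 17.4 -0.4]
```

>>> {"fn": "arm_command", "kwargs": {
  "plan": [
    {"jaw": 1,"dx": 14.4,"dy": -18.3,"dz": 0,"wx": 0,"wy": 0,"wz": 0},
    {"jaw": 1,"dx": 14.4,"dy": -18.3,"dz": 20,"wx": 0,"wy": 0,"wz": 0},
    {"jaw": 1,"dx": 14.4,"dy": -18.3,"dz": 30,"wx": 0,"wy": 0,"wz": 0},
    {"jaw": 1,"dx": 14.4,"dy": -18.3,"dz": 30,"wx": 0,"wy": 0,"wz": 0},
    {"jaw": 1,"dx": 14.4,"dy": -18.3,"dz": 30,"wx": 0,"wy": 0,"wz": 0}
  ]
}}

```text
time: 5.1
tool_pos: [642.4, 121.4, 231.8]
tcp_rot: [180.0, 0.1, 8.4]
ft_force: [-0.0, -0.1, 0.6]
finger_gap: 34.0
```

```bash
python3 go.py 643 122 200 8.4;  python3 look.py a4.png 643 122 50
```

```text
t 5.1 tcp [642.4 121.4 231.8] [1.80e+02 7.00e-02 8.37e+00] F [-0.  -0.1  0.6] gap 34.0
d [ 0.7 -0.5 31.8] rot [ 0.      0.0012 -0.0005] world [  0.6   0.6 -31.8]
```

View pics/a4.png

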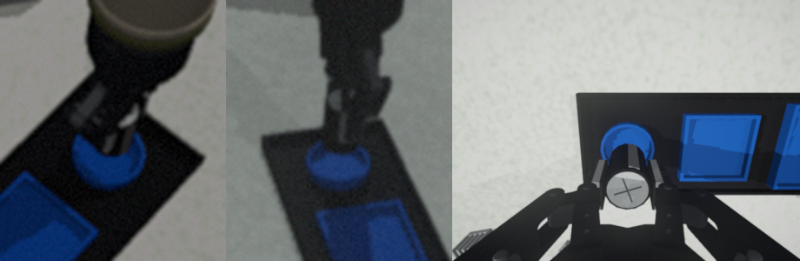

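Aligned with the cup in all three views (scene crop cup centre about (110,160)). I'll lower it slowly and watch the force.

>>> {"fn": "arm_command", "kwargs": {
  "plan": [
    {"jaw": 1,"dx": 0.5,"dy": -0.5,"dz": 14,"wx": 0,"wy": 0,"wz": 0},
    {"jaw": 1,"dx": 0.5,"dy": -0.5,"dz": 24,"wx": 0,"wy": 0,"wz": 0},
    {"jaw": 1,"dx": 0.5,"dy": -0.5,"dz": 27.5,"wx": 0,"wy": 0,"wz": 0},
    {"jaw": 1,"dx": 0.5,"dy": -0.5,"dz": 29,"wx": 0,"wy": 0,"wz": 0},
    {"jaw": 1,"dx": 0.5,"dy": -0.5,"dz": 29.5,"wx": 0,"wy": 0,"wz": 0},
    {"jaw": 1,"dx": 0.5,"dy": -0.5,"dz": 29.5,"wx": 0,"wy": 0,"wz": 0}
  ]
}}

```text
time: 5.85
tool_pos: [643.2, 122.6, 202.4]
tcp_rot: [-180.0, -0.0, 8.4]
ft_force: [-0.1, -0.1, 0.3]
finger_gap: 33.9
```

>>> {"fn": "arm_command", "kwargs": {
  "plan": [
    {"jaw": 1,"dx": 0,"dy": 0,"dz": 0.5,"wx": 0,"wy": 0,"wz": 0},
    {"jaw": 1,"dx": 0,"dy": 0,"dz": 1,"wx": 0,"wy": 0,"wz": 0},
    {"jaw": 1,"dx": 0,"dy": 0,"dz": 1.5,"wx": 0,"wy": 0,"wz": 0},
    {"jaw": 1,"dx": 0,"dy": 0,"dz": 1.5,"wx": 0,"wy": 0,"wz": 0}
  ]
}}

```text
time: 6.25
tool_pos: [643.3, 122.7, 201.8]
tcp_rot: [180.0, -0.0, 8.4]
ft_force: [-2.2, 0.0, 4.6]
finger_gap: 33.9
```

Contact at 4.6 N, so the part is seated. Release and lift.

>>> {"fn": "arm_command", "kwargs": {
  "plan": [
    {"jaw": 0.45,"dx": 0,"dy": 0,"dz": 0,"wx": 0,"wy": 0,"wz": 0},
    {"jaw": 0.3,"dx": 0,"dy": 0,"dz": 0,"wx": 0,"wy": 0,"wz": 0},
    {"jaw": 0.3,"dx": 0,"dy": 0,"dz": 0,"wx": 0,"wy": 0,"wz": 0},
    {"jaw": 0.3,"dx": 0,"dy": 0,"dz": -8,"wx": 0,"wy": 0,"wz": 0},
    {"jaw": 0.3,"dx": 0,"dy": 0,"dz": -25,"wx": 0,"wy": 0,"wz": 0},
    {"jaw": 0.3,"dx": 0,"dy": 0,"dz": -55,"wx": 0,"wy": 0,"wz": 0},
    {"jaw": 0.1,"dx": 0,"dy": 0,"dz": -80,"wx": 0,"wy": 0,"wz": 0},
    {"jaw": 0,"dx": 0,"dy": 0,"dz": -80,"wx": 0,"wy": 0,"wz": 0}
  ]
}}

```text
time: 7.05
tool_pos: [645.2, 122.8, 288.3]
tcp_rot: [180.0, -0.6, 8.4]
ft_force: [0.6, -0.8, 1.2]
finger_gap: 84.8
```

```bash
python3 go.py 467.7 63.6 280 8.4;  python3 look.py a5.png 643 122 50
```

```text
t 7.05 tcp [645.2 122.8 288.3] [179.98  -0.57   8.41] F [ 0.6 -0.8  1.2] gap 84.8
d [-184.3   32.6    6.5] rot [ 0.0004 -0.0099  0.0002] world [-177.5  -59.2   -8.3]
```

View pics/a5.png

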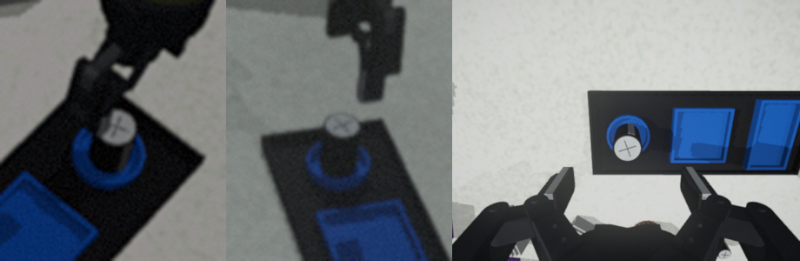

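The capacitor stands upright in the cup, visible in all three views. Next is the choke.

>>> {"fn": "arm_command", "kwargs": {
  "plan": [
    {"jaw": 0,"dx": -30,"dy": 5.4,"dz": 0,"wx": 0,"wy": 0,"wz": 0},
    {"jaw": 0,"dx": -70,"dy": 12.6,"dz": 5,"wx": 0,"wy": 0,"wz": 0},
    {"jaw": 0,"dx": -115,"dy": 20.6,"dz": 20,"wx": 0,"wy": 0,"wz": 0},
    {"jaw": 0,"dx": -155,"dy": 27.8,"dz": 40,"wx": 0,"wy": 0,"wz": 0},
    {"jaw": 0,"dx": -175,"dy": 31.4,"dz": 50,"wx": 0,"wy": 0,"wz": 0},
    {"jaw": 0,"dx": -182.3,"dy": 32.7,"dz": 51,"wx": 0,"wy": 0,"wz": 0},
    {"jaw": 0,"dx": -182.3,"dy": 32.7,"dz": 51,"wx": 0,"wy": 0,"wz": 0},
    {"jaw": 0,"dx": -182.3,"dy": 32.7,"dz": 51,"wx": 0,"wy": 0,"wz": 0}
  ]
}}

```text
time: 8.0
tool_pos: [468.9, 63.8, 231.1]
tcp_rot: [180.0, -0.1, 8.4]
ft_force: [0.1, 0.5, 0.2]
finger_gap: 85.3
```

```bash
python3 go.py 467.7 63.6 182 8.4;  python3 look.py a6.png 467 63 40
```

```text
t 8.0 tcp [468.9  63.8 231.1] [ 1.7999e+02 -1.3000e-01  8.4100e+00] F [0.1 0.5 0.2] gap 85.3
d [-1.3 -0.  49.1] rot [ 0.0002 -0.0022  0.0002] world [ -1.2  -0.2 -49.1]
```

View pics/a6.png

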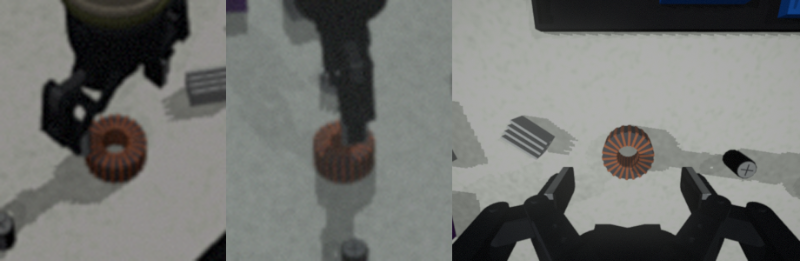

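The choke is centred between the open pads, about (628,153) in the composite. The small capacitor and short heatsink are clear of the fingers.

>>> {"fn": "arm_command", "kwargs": {
  "plan": [
    {"jaw": 0,"dx": -0.7,"dy": 0,"dz": 20,"wx": 0,"wy": 0,"wz": 0},
    {"jaw": 0,"dx": -0.7,"dy": 0,"dz": 40,"wx": 0,"wy": 0,"wz": 0},
    {"jaw": 0,"dx": -0.7,"dy": 0,"dz": 49,"wx": 0,"wy": 0,"wz": 0},
    {"jaw": 0.1,"dx": -0.7,"dy": 0,"dz": 49,"wx": 0,"wy": 0,"wz": 0},
    {"jaw": 1,"dx": -0.7,"dy": 0,"dz": 49,"wx": 0,"wy": 0,"wz": 0},
    {"jaw": 1,"dx": -0.7,"dy": 0,"dz": 49,"wx": 0,"wy": 0,"wz": 0},
    {"jaw": 1,"dx": -0.7,"dy": 0,"dz": 49,"wx": 0,"wy": 0,"wz": 0},
    {"jaw": 1,"dx": -0.7,"dy": 0,"dz": 49,"wx": 0,"wy": 0,"wz": 0}
  ],
  "squeeze": 60
}}

```text
time: 8.95
tool_pos: [467.8, 63.5, 182.7]
tcp_rot: [180.0, -0.1, 8.4]
ft_force: [-2.0, -0.1, 5.1]
finger_gap: 51.9
```

```bash
python3 go.py 657.6 23 260 8.4;  python3 look.py a7.png 467 63 30
```

```text
t 8.95 tcp [467.8  63.5 182.7] [ 1.7998e+02 -1.3000e-01  8.4200e+00] F [-2.  -0.1  5.1] gap 51.9
d [182.   67.9 -76.8] rot [ 0.0003 -0.0023  0.0003] world [189.8 -40.5  77.3]
```

View pics/a7.png

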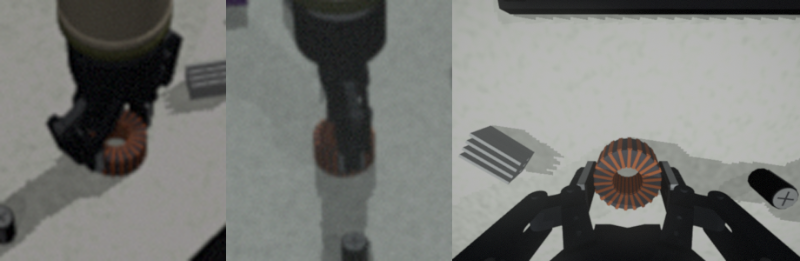

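>>> {"fn": "arm_command", "kwargs": {
  "plan": [
    {"jaw": 1,"dx": 0,"dy": 0,"dz": -15,"wx": 0,"wy": 0,"wz": 0},
    {"jaw": 1,"dx": 0,"dy": 0,"dz": -40,"wx": 0,"wy": 0,"wz": 0},
    {"jaw": 1,"dx": 25,"dy": 9.3,"dz": -65,"wx": 0,"wy": 0,"wz": 0},
    {"jaw": 1,"dx": 60,"dy": 22.4,"dz": -70,"wx": 0,"wy": 0,"wz": 0},
    {"jaw": 1,"dx": 95,"dy": 35.4,"dz": -70,"wx": 0,"wy": 0,"wz": 0},
    {"jaw": 1,"dx": 130,"dy": 48.5,"dz": -70,"wx": 0,"wy": 0,"wz": 0},
    {"jaw": 1,"dx": 160,"dy": 59.6,"dz": -60,"wx": 0,"wy": 0,"wz": 0},
    {"jaw": 1,"dx": 177,"dy": 66,"dz": -50,"wx": 0,"wy": 0,"wz": 0},
    {"jaw": 1,"dx": 182,"dy": 67.8,"dz": -40,"wx": 0,"wy": 0,"wz": 0},
    {"jaw": 1,"dx": 182,"dy": 67.8,"dz": -40,"wx": 0,"wy": 0,"wz": 0},
    {"jaw": 1,"dx": 182,"dy": 67.8,"dz": -40,"wx": 0,"wy": 0,"wz": 0}
  ]
}}

```text
time: 10.2
tool_pos: [656.0, 23.3, 220.6]
tcp_rot: [-180.0, 0.1, 8.4]
ft_force: [-0.3, 0.2, -1.4]
finger_gap: 52.1
```

```bash
python3 go.py 657.6 23 190 8.4;  python3 look.py a8.png 657 23 40
```

```text
t 10.2 tcp [656.   23.3 220.6] [-1.7997e+02  1.0000e-01  8.4200e+00] F [-0.3  0.2 -1.4] gap 52.1
d [ 1.6  0.6 30.6] rot [-0.0004  0.0017  0.0004] world [  1.6  -0.3 -30.6]
```

View pics/a8.png

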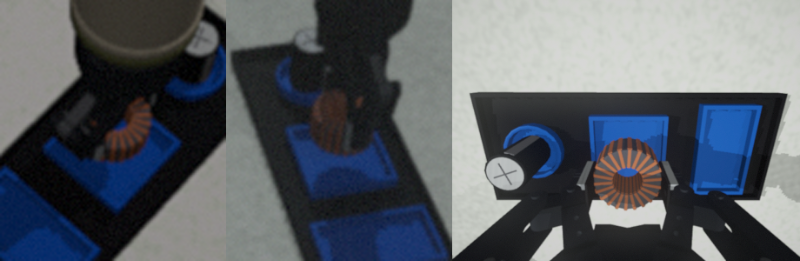

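Held and above the pocket. I'll lower it.

>>> {"fn": "arm_command", "kwargs": {
  "plan": [
    {"jaw": 1,"dx": 1,"dy": 0.3,"dz": 12,"wx": 0,"wy": 0,"wz": 0},
    {"jaw": 1,"dx": 1,"dy": 0.3,"dz": 22,"wx": 0,"wy": 0,"wz": 0},
    {"jaw": 1,"dx": 1,"dy": 0.3,"dz": 26.5,"wx": 0,"wy": 0,"wz": 0},
    {"jaw": 1,"dx": 1,"dy": 0.3,"dz": 28,"wx": 0,"wy": 0,"wz": 0},
    {"jaw": 1,"dx": 1,"dy": 0.3,"dz": 28.5,"wx": 0,"wy": 0,"wz": 0},
    {"jaw": 1,"dx": 1,"dy": 0.3,"dz": 28.5,"wx": 0,"wy": 0,"wz": 0}
  ]
}}

```text
time: 10.95
tool_pos: [658.0, 22.9, 192.5]
tcp_rot: [180.0, -0.0, 8.4]
ft_force: [-0.3, -0.5, -1.0]
finger_gap: 52.4
```

>>> {"fn": "arm_command", "kwargs": {
  "plan": [
    {"jaw": 1,"dx": 0,"dy": 0,"dz": 0.5,"wx": 0,"wy": 0,"wz": 0},
    {"jaw": 1,"dx": 0,"dy": 0,"dz": 1,"wx": 0,"wy": 0,"wz": 0},
    {"jaw": 1,"dx": 0,"dy": 0,"dz": 1.5,"wx": 0,"wy": 0,"wz": 0},
    {"jaw": 1,"dx": 0,"dy": 0,"dz": 2,"wx": 0,"wy": 0,"wz": 0},
    {"jaw": 1,"dx": 0,"dy": 0,"dz": 2,"wx": 0,"wy": 0,"wz": 0}
  ]
}}

```text
time: 11.45
tool_pos: [658.1, 22.9, 191.8]
tcp_rot: [180.0, -0.0, 8.4]
ft_force: [-5.1, 0.4, 7.9]
finger_gap: 52.1
```

```bash
python3 go.py 657.6 23 190 8.4;  python3 look.py a9.png 657 23 30
```

```text
t 11.45 tcp [658.1  22.9 191.8] [ 1.7999e+02 -3.0000e-02  8.4200e+00] F [-5.1  0.4  7.9] gap 52.1
d [-0.5 -0.2  1.8] rot [ 0.0002 -0.0005  0.0003] world [-0.5  0.1 -1.8]
```

View pics/a9.png

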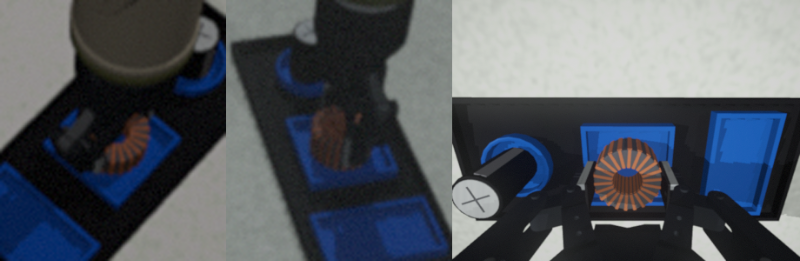

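>>> {"fn": "arm_command", "kwargs": {
  "plan": [
    {"jaw": 0.2,"dx": 0,"dy": 0,"dz": 0,"wx": 0,"wy": 0,"wz": 0},
    {"jaw": 0.1,"dx": 0,"dy": 0,"dz": 0,"wx": 0,"wy": 0,"wz": 0},
    {"jaw": 0.1,"dx": 0,"dy": 0,"dz": 0,"wx": 0,"wy": 0,"wz": 0},
    {"jaw": 0.1,"dx": 0,"dy": 0,"dz": -10,"wx": 0,"wy": 0,"wz": 0},
    {"jaw": 0.1,"dx": 0,"dy": 0,"dz": -35,"wx": 0,"wy": 0,"wz": 0},
    {"jaw": 0.2,"dx": 0,"dy": 0,"dz": -70,"wx": 0,"wy": 0,"wz": 0},
    {"jaw": 0.3,"dx": 0,"dy": 0,"dz": -80,"wx": 0,"wy": 0,"wz": 0},
    {"jaw": 0.3,"dx": 0,"dy": 0,"dz": -80,"wx": 0,"wy": 0,"wz": 0}
  ]
}}

```text
time: 12.4
tool_pos: [659.1, 22.8, 274.1]
tcp_rot: [179.9, -0.3, 8.4]
ft_force: [0.7, -0.8, 0.3]
finger_gap: 59.8
```

```bash
python3 go.py 452.3 291 280 20.3;  python3 look.py a10.png 657 23 30
```

```text
t 12.4 tcp [659.1  22.8 274.1] [179.94  -0.33   8.41] F [ 0.7 -0.8  0.3] gap 59.8
d [-165.3 -295.5   -7.2] rot [ 0.0017 -0.0056 -0.2075] world [-206.8  268.2    5.9]
```

View pics/a10.png

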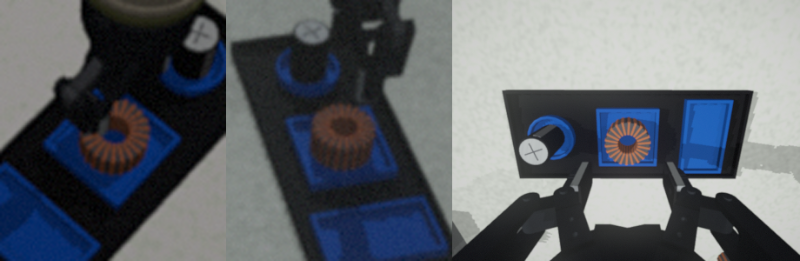

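The choke lies flat in the pocket. Next is the long heatsink: the grey five-fin one at scene (394,171), not the purple pair.

>>> {"fn": "arm_command", "kwargs": {
  "plan": [
    {"jaw": 0.3,"dx": -12,"dy": -22,"dz": 0,"wx": 0,"wy": 0,"wz": 0},
    {"jaw": 0.3,"dx": -34,"dy": -61,"dz": 0,"wx": 0,"wy": 0,"wz": -0.05},
    {"jaw": 0.3,"dx": -57,"dy": -102,"dz": 0,"wx": 0,"wy": 0,"wz": -0.1},
    {"jaw": 0.3,"dx": -80,"dy": -143,"dz": 0,"wx": 0,"wy": 0,"wz": -0.15},
    {"jaw": 0.3,"dx": -103,"dy": -185,"dz": 0,"wx": 0,"wy": 0,"wz": -0.2075},
    {"jaw": 0.3,"dx": -126,"dy": -226,"dz": 10,"wx": 0,"wy": 0,"wz": -0.2075},
    {"jaw": 0.3,"dx": -148,"dy": -266,"dz": 20,"wx": 0,"wy": 0,"wz": -0.2075},
    {"jaw": 0.3,"dx": -161,"dy": -289,"dz": 30,"wx": 0,"wy": 0,"wz": -0.2075},
    {"jaw": 0.3,"dx": -164.3,"dy": -295.3,"dz": 30,"wx": 0,"wy": 0,"wz": -0.2075},
    {"jaw": 0.3,"dx": -164.3,"dy": -295.3,"dz": 30,"wx": 0,"wy": 0,"wz": -0.2075},
    {"jaw": 0.3,"dx": -164.3,"dy": -295.3,"dz": 30,"wx": 0,"wy": 0,"wz": -0.2075}
  ]
}}

```text
time: 13.65
tool_pos: [452.7, 290.3, 240.3]
tcp_rot: [180.0, 0.0, 20.3]
ft_force: [0.2, -0.6, -0.0]
finger_gap: 60.2
```

```bash
python3 go.py 452.3 291 184 20.3;  python3 look.py a11.png 452 291 30
```

```text
t 13.65 tcp [452.7 290.3 240.3] [1.7997e+02 2.0000e-02 2.0290e+01] F [ 0.2 -0.6 -0. ] gap 60.2
d [-0.1 -0.8 56.3] rot [ 0.0005  0.0003 -0.0002] world [ -0.4   0.7 -56.3]
```

View pics/a11.png

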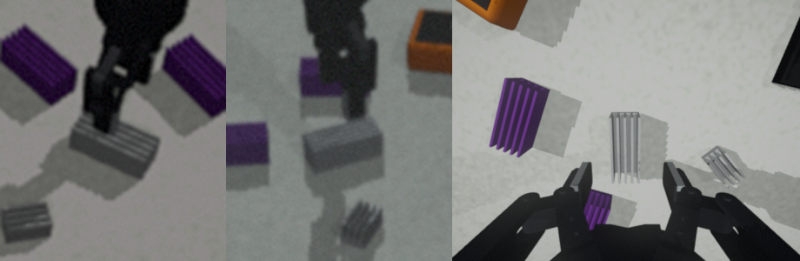

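The grey five-fin heatsink is centred and aligned between the pads, about (625,148) in the composite, and both purple blocks are clear.

>>> {"fn": "arm_command", "kwargs": {
  "plan": [
    {"jaw": 0.3,"dx": 0,"dy": -0.6,"dz": 25,"wx": 0,"wy": 0,"wz": 0},
    {"jaw": 0.3,"dx": 0,"dy": -0.6,"dz": 46,"wx": 0,"wy": 0,"wz": 0},
    {"jaw": 0.3,"dx": 0,"dy": -0.6,"dz": 56.5,"wx": 0,"wy": 0,"wz": 0},
    {"jaw": 0.35,"dx": 0,"dy": -0.6,"dz": 56.5,"wx": 0,"wy": 0,"wz": 0},
    {"jaw": 1,"dx": 0,"dy": -0.6,"dz": 56.5,"wx": 0,"wy": 0,"wz": 0},
    {"jaw": 1,"dx": 0,"dy": -0.6,"dz": 56.5,"wx": 0,"wy": 0,"wz": 0},
    {"jaw": 1,"dx": 0,"dy": -0.6,"dz": 56.5,"wx": 0,"wy": 0,"wz": 0},
    {"jaw": 1,"dx": 0,"dy": -0.6,"dz": 56.5,"wx": 0,"wy": 0,"wz": 0},
    {"jaw": 1,"dx": 0,"dy": -0.6,"dz": 56.5,"wx": 0,"wy": 0,"wz": 0}
  ]
}}

```text
time: 14.7
tool_pos: [452.8, 291.9, 185.5]
tcp_rot: [-180.0, -0.2, 20.3]
ft_force: [-0.1, -1.2, 6.4]
finger_gap: 30.4
```

```bash
python3 go.py 672.4 -75.9 254 8.4;  python3 look.py a12.png 452 291 30
```

```text
t 14.7 tcp [452.8 291.9 185.5] [-1.7999e+02 -1.5000e-01  2.0300e+01] F [-0.1 -1.2  6.4] gap 30.4
d [ 78.6 421.1 -68.4] rot [-0.0005 -0.0026  0.2077] world [ 219.6 -367.8   68.5]
```

View pics/a12.png

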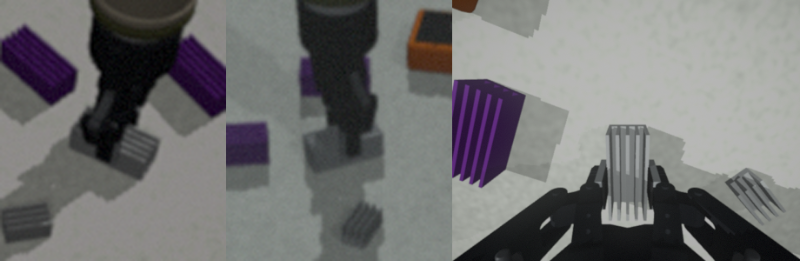

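>>> {"fn": "arm_command", "kwargs": {
  "plan": [
    {"jaw": 1,"dx": 0,"dy": 0,"dz": -20,"wx": 0,"wy": 0,"wz": 0},
    {"jaw": 1,"dx": 0,"dy": 0,"dz": -50,"wx": 0,"wy": 0,"wz": 0},
    {"jaw": 1,"dx": 3,"dy": 18,"dz": -85,"wx": 0,"wy": 0,"wz": 0},
    {"jaw": 1,"dx": 10,"dy": 54,"dz": -95,"wx": 0,"wy": 0,"wz": 0.03},
    {"jaw": 1,"dx": 18,"dy": 96,"dz": -95,"wx": 0,"wy": 0,"wz": 0.06},
    {"jaw": 1,"dx": 26,"dy": 139,"dz": -95,"wx": 0,"wy": 0,"wz": 0.09},
    {"jaw": 1,"dx": 34,"dy": 182,"dz": -95,"wx": 0,"wy": 0,"wz": 0.12},
    {"jaw": 1,"dx": 42,"dy": 225,"dz": -95,"wx": 0,"wy": 0,"wz": 0.15},
    {"jaw": 1,"dx": 50,"dy": 268,"dz": -95,"wx": 0,"wy": 0,"wz": 0.18},
    {"jaw": 1,"dx": 58,"dy": 311,"dz": -95,"wx": 0,"wy": 0,"wz": 0.2077},
    {"jaw": 1,"dx": 66,"dy": 354,"dz": -95,"wx": 0,"wy": 0,"wz": 0.2077},
    {"jaw": 1,"dx": 73,"dy": 391,"dz": -95,"wx": 0,"wy": 0,"wz": 0.2077}
  ]
}}

```text
time: 16.05
tool_pos: [656.8, -52.0, 279.1]
tcp_rot: [180.0, -0.0, 8.4]
ft_force: [0.4, 0.6, 0.6]
finger_gap: 30.5
```

```bash
python3 go.py 672.4 -75.9 278 8.4
```

```text
t 16.05 tcp [656.8 -52.  279.1] [ 1.7999e+02 -1.0000e-02  8.3600e+00] F [0.4 0.6 0.6] gap 30.5
d [12.  26.   1.1] rot [ 0.0002 -0.0002 -0.0006] world [ 15.6 -23.9  -1.1]
```

>>> {"fn": "arm_command", "kwargs": {
  "plan": [
    {"jaw": 1,"dx": 11,"dy": 23,"dz": 0,"wx": 0,"wy": 0,"wz": 0},
    {"jaw": 1,"dx": 11,"dy": 23,"dz": 20,"wx": 0,"wy": 0,"wz": 0},
    {"jaw": 1,"dx": 11,"dy": 23,"dz": 45,"wx": 0,"wy": 0,"wz": 0},
    {"jaw": 1,"dx": 11,"dy": 23,"dz": 55,"wx": 0,"wy": 0,"wz": 0},
    {"jaw": 1,"dx": 11,"dy": 23,"dz": 55,"wx": 0,"wy": 0,"wz": 0},
    {"jaw": 1,"dx": 11,"dy": 23,"dz": 55,"wx": 0,"wy": 0,"wz": 0}
  ]
}}

```text
time: 16.65
tool_pos: [670.5, -70.7, 224.7]
tcp_rot: [180.0, -0.0, 8.4]
ft_force: [-0.6, -0.2, -0.3]
finger_gap: 30.9
```

```bash
python3 go.py 672.4 -75.9 194 8.4;  python3 look.py a13.png 672 -76 40
```

```text
t 16.65 tcp [670.5 -70.7 224.7] [ 1.7999e+02 -2.0000e-02  8.4200e+00] F [-0.6 -0.2 -0.3] gap 30.9
d [ 1.2  5.4 30.7] rot [ 0.0001 -0.0003  0.0004] world [  1.9  -5.2 -30.7]
```

View pics/a13.png

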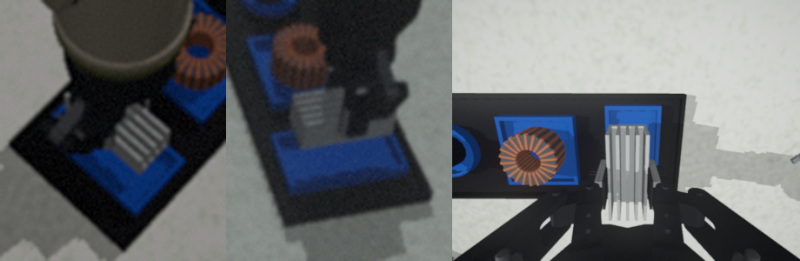

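Still 5 mm off in y, which shows in the wrist view too. I'll shift first, then lower.

>>> {"fn": "arm_command", "kwargs": {
  "plan": [
    {"jaw": 1,"dx": 1.2,"dy": 5.3,"dz": 0,"wx": 0,"wy": 0,"wz": 0},
    {"jaw": 1,"dx": 1.2,"dy": 5.3,"dz": 8,"wx": 0,"wy": 0,"wz": 0},
    {"jaw": 1,"dx": 1.2,"dy": 5.3,"dz": 18,"wx": 0,"wy": 0,"wz": 0},
    {"jaw": 1,"dx": 1.2,"dy": 5.3,"dz": 25,"wx": 0,"wy": 0,"wz": 0},
    {"jaw": 1,"dx": 1.2,"dy": 5.3,"dz": 28,"wx": 0,"wy": 0,"wz": 0},
    {"jaw": 1,"dx": 1.2,"dy": 5.3,"dz": 28.8,"wx": 0,"wy": 0,"wz": 0},
    {"jaw": 1,"dx": 1.2,"dy": 5.3,"dz": 28.8,"wx": 0,"wy": 0,"wz": 0}
  ]
}}

```text
time: 17.5
tool_pos: [672.1, -76.0, 194.7]
tcp_rot: [-180.0, 0.0, 8.4]
ft_force: [-0.7, 0.9, -0.6]
finger_gap: 30.6
```

>>> {"fn": "arm_command", "kwargs": {
  "plan": [
    {"jaw": 1,"dx": 0,"dy": 0,"dz": 0.5,"wx": 0,"wy": 0,"wz": 0},
    {"jaw": 1,"dx": 0,"dy": 0,"dz": 1,"wx": 0,"wy": 0,"wz": 0},
    {"jaw": 1,"dx": 0,"dy": 0,"dz": 1.5,"wx": 0,"wy": 0,"wz": 0},
    {"jaw": 1,"dx": 0,"dy": 0,"dz": 1.5,"wx": 0,"wy": 0,"wz": 0}
  ]
}}

```text
time: 17.9
tool_pos: [672.4, -76.0, 194.6]
tcp_rot: [180.0, -0.0, 8.4]
ft_force: [-5.0, 0.2, 6.6]
finger_gap: 30.8
```

```bash
python3 go.py 672.4 -75.9 194 8.4;  python3 look.py a14.png 672 -76 30
```

```text
t 17.9 tcp [672.4 -76.  194.6] [ 1.7999e+02 -2.0000e-02  8.4100e+00] F [-5.   0.2  6.6] gap 30.8
d [ 0.  -0.1  0.6] rot [ 0.0001 -0.0003  0.0001] world [-0.   0.1 -0.6]
```

View pics/a14.png

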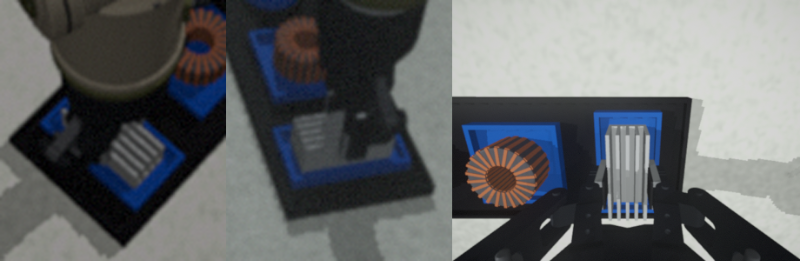

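The heatsink is inside the trough with contact at 6.6 N, the same 9 mm rise as the choke. Release.

>>> {"fn": "arm_command", "kwargs": {
  "plan": [
    {"jaw": 0.5,"dx": 0,"dy": 0,"dz": 0,"wx": 0,"wy": 0,"wz": 0},
    {"jaw": 0.35,"dx": 0,"dy": 0,"dz": 0,"wx": 0,"wy": 0,"wz": 0},
    {"jaw": 0.35,"dx": 0,"dy": 0,"dz": 0,"wx": 0,"wy": 0,"wz": 0},
    {"jaw": 0.35,"dx": 0,"dy": 0,"dz": -10,"wx": 0,"wy": 0,"wz": 0},
    {"jaw": 0.3,"dx": 0,"dy": 0,"dz": -35,"wx": 0,"wy": 0,"wz": 0},
    {"jaw": 0.3,"dx": 0,"dy": 0,"dz": -80,"wx": 0,"wy": 0,"wz": 0},
    {"jaw": 0.3,"dx": -30,"dy": 20,"dz": -125,"wx": 0,"wy": 0,"wz": 0},
    {"jaw": 0.3,"dx": -70,"dy": 45,"dz": -150,"wx": 0,"wy": 0,"wz": 0},
    {"jaw": 0.3,"dx": -110,"dy": 75,"dz": -160,"wx": 0,"wy": 0,"wz": 0},
    {"jaw": 0.3,"dx": -150,"dy": 105,"dz": -160,"wx": 0,"wy": 0,"wz": 0},
    {"jaw": 0.3,"dx": -180,"dy": 145,"dz": -160,"wx": 0,"wy": 0,"wz": 0},
    {"jaw": 0.3,"dx": -190,"dy": 180,"dz": -160,"wx": 0,"wy": 0,"wz": 0}
  ]
}}

```text
time: 19.25
tool_pos: [508.6, -282.9, 355.2]
tcp_rot: [179.9, -0.1, 8.4]
ft_force: [1.1, 0.2, 0.7]
finger_gap: 59.7
```

```bash
cat > fin.py <<'E'
from fit import *
S={n:snapshot(n) for n in('scene','side')}
from numpy import radians as r
obj={'cap':(cyl(17.5,50,8),(643,122,0),0),'choke':(cyl(27,28,8),(657.6,23,0),0),'hs':(box(76,32,30,8),(672,-76,r(8.4)),1),
'scap':(cyl(11,30),(468,-62.5,0),0),'schoke':(cyl(17,18),(459.5,-182,0),0),'shs':(box(42,24,22),(467.5,171,r(62)),1)}
for n,s in S.items():
    for k,(P,p0,y) in obj.items(): print(n,k,*grab(s,proj(s,(p0[0],p0[1],15)),P,p0,hw=48,name=f'f_{n}_{k}.png',yaw=bool(y)))
for n in('scene','side'):
    t=[cv2.resize(cv2.imread(f'pics/f_{n}_{k}.png'),(266,266)) for k in('cap','choke','hs')]
    cv2.imwrite(f'pics/f_{n}.png',np.hstack(t))
cv2.imwrite('pics/f.png',np.vstack([cv2.imread('pics/f_scene.png'),cv2.imread('pics/f_side.png')]))
save(S['scene'],'fscene.png')
print(sense()['ft_force'],sense()['time'])
E
python3 fin.py
```

```text
scene cap [649. 110.   0.] 0.43
scene choke [665.9  12.3   0. ] 0.479
scene hs [671.1 -76.5   8.6] 0.06
scene scap [471.5 -62.1   0. ] 0.065
scene schoke [ 458.7 -182.8    0. ] 0.044
scene shs [467.6 170.3  61.5] 0.066
side cap [648.4 126.6   0. ] 0.238
side choke [662.1   9.3   0. ] 0.372
side hs [673.6 -74.6   7.9] 0.21
side scap [471.7 -61.8   0. ] 0.234
side schoke [ 460.6 -181.8    0. ] 0.048
side shs [461.2 152.8  86.2] 0.26
[-0.2547559   0.37053282  0.07249492] 19.35
```

View pics/f.png

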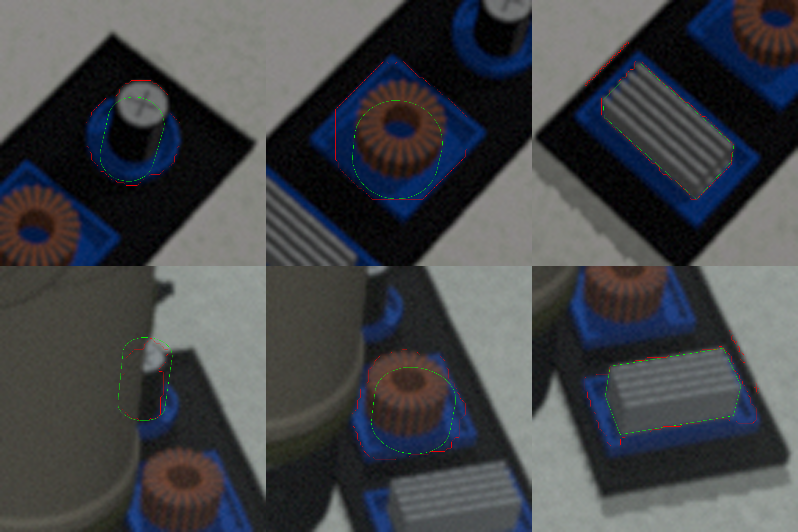

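View pics/fscene.png

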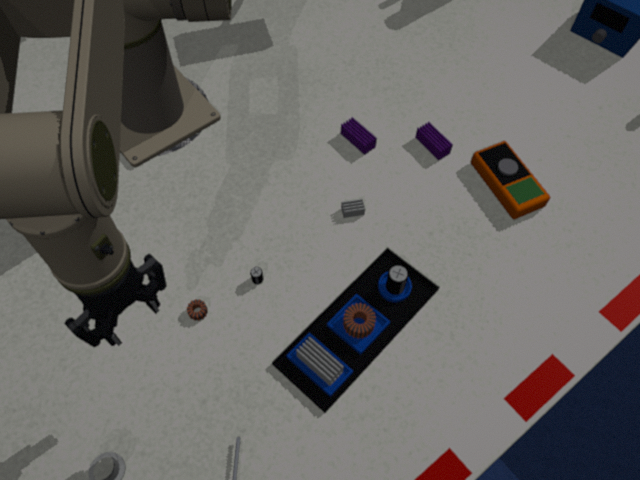

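All three parts are in their nests and the small parts and purple blocks haven't moved. Several of the silhouette fits failed: the capacitor and choke against the blue, and in the side view the arm or the background. So I'll overlay the predicted outlines, parts at floor height, directly instead.

```bash
python3 - <<'E'
from fit import *
t=[]
for n in('scene','side'):
    s=snapshot(n);im=cv2.cvtColor(np.asarray(s['pixels']),cv2.COLOR_RGB2BGR)
    o=(-1,-.6) if n=='scene' else (1,.8)
    x0,y0=(270,240) if n=='scene' else (330,185)
    c=cv2.resize(im[y0:y0+150,x0:x0+130],None,fx=3.05,fy=3.05,interpolation=cv2.INTER_CUBIC)
    for P,p in((cyl(17.5,50,8),(643.2,122.6,0)),(cyl(27,28,8),(658,22.9,0)),(box(76,32,30,8),(672.3,-76,np.radians(8.4)))):
        cv2.polylines(c,[hull(s,P,(p[0]+o[0],p[1]+o[1],p[2]),3.05,(x0,y0)).astype(int)],True,(0,255,0),1)
    t.append(c)
    a=cv2.cvtColor(np.asarray(s['pixels']),cv2.COLOR_RGB2HSV)
    m=cv2.inRange(a,(0,60,30),(20,255,255))//255;h=np.zeros_like(m);cv2.fillConvexPoly(h,hull(s,cyl(40,28,8),(658,23,0),1).astype(int),1);m=m*h
    m=cv2.morphologyEx(m,cv2.MORPH_CLOSE,np.ones((13,13)))
    print(n,grab(s,proj(s,(658,23,15)),cyl(27,28,8),(658,23,0),hw=48,yaw=False,mask=m))
cv2.imwrite('pics/ov.png',np.hstack(t));print(sense()['time'])
E
```

```text
scene (array([655.8,  22.7,   0. ]), np.float64(0.119))
side (array([659.7,  28.1,   0. ]), np.float64(0.102))
19.45
```

View pics/ov.png

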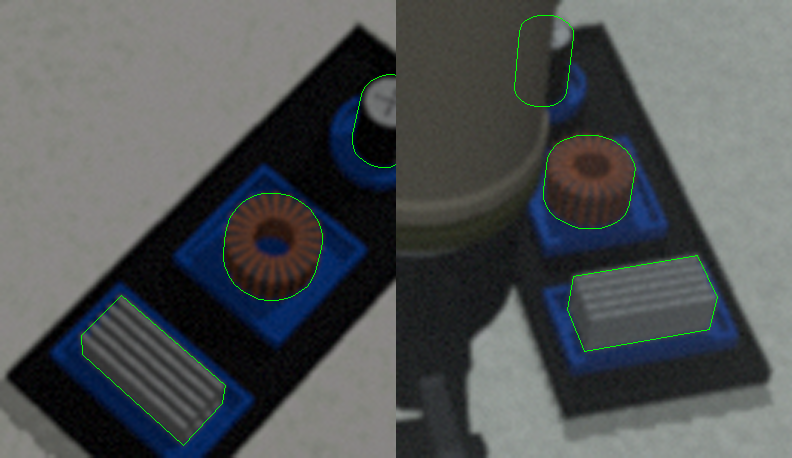

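The visible outlines of the choke and heatsink at floor height match in both views, and so does the capacitor where it shows. I'm handing in.

```bash
python3 -c "
from bench import *
print(hand_in())"
```

```text
the job is handed in; nothing more can be done
None
```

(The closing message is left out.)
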